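Check the seal of a pump housing's access cover

TASK

We are checking a new seal under the access cover of the pump housing: first push the dial gauge's carriage down by its black knob until the foot stands on the cover and is pushed in about 15 mm (middle of the red band at the barrel's mouth), and let go of the gauge. Then turn the cover's black quarter-turn fastener until its wing is in line with the two red marks, so that the cross pin can enter its slot, and push the cover fully home onto its frame against the seal. Do not turn the fastener on to lock it: finish while still holding the cover pressed home, so that the gauge can be read, and leave the gauge and the other things on the bench as they are.

Things in the scene. Friction and masses are not known exactly. Their poses are not given: they have to be found in the camera images.
- housing: grey cast pump housing fixed to the bench, 190 mm (its x) by 280 mm (its y, the long side) by 50 mm high; origin at the centre of its underside, z up; on top a raised frame round the opening, and across the opening a fixed strip with a slot 36 x 10 mm, long along the housing's y, under the middle of the cover
- frame_top (a point): centre of the frame's top edge, 70 mm above the bench, on the housing's vertical middle line; axes as the housing's
- cover: aluminium access cover, 140 mm (its x) by 230 mm (its y), sheet 4 mm thick with a skirt turned down 17 mm round the frame (1.3 mm play each side, so it can only move up and down); loose, mass about 0.4 kg; origin at its middle, level with the skirt's lower edge; yaw as the housing's. Two red marks on it lie along its y, either side of the fastener: they show the slot's direction
- cover_top (a point): middle of the cover sheet's upper face; at the start it rests on the seal 14 mm above frame_top, fully home it is 4 mm above frame_top (10 mm travel). Pushing it home against the seal takes about 10 N; the seal lifts it again when let go. With the fastener out of line its cross pin meets the strip after 2 mm
- wing (a point): centre of the black wing of the fastener, 20 mm above cover_top, on the fastener's vertical axis (the middle of the cover). The wing is 40 mm long, 9 mm thick and 26 mm high (from 7 to 33 mm above the cover), a white line along its top; its length lies along this point's y, its thickness along x. Below it a 32 mm round flange, 3 mm high
- fastener (a joint): angle of the fastener in the cover, rad: 0 = wing and cross pin in line with the slot (wing along the cover's y), positive = turned anticlockwise seen from above; range -0.35 to 1.75, starts between 0.75 and 1.4; stays where it is left, needs about 0.06 N m. The pin passes the slot within about 0.12 rad of 0
- gauge: dial gauge stand fixed to the bench on the housing's +y side: base 85 x 78 x 18 mm, upright steel column 14 mm thick and 190 mm high that stands 12 mm on +y of the origin; origin at the centre of the base's underside. A carriage on the column carries an arm toward the cover, with the dial, 36 mm across, at its end, 95 mm on -y of the origin, and under the dial the sprung foot
- gauge_knob (a point): top of the black knob on the carriage's arm, 22 mm across and 12 mm high, 52 mm from the column's axis; axes as the gauge's. It moves down with the carriage: push or pinch it from above; it takes about 5 N
- gauge_carriage (a joint): how far the carriage is lowered, m: 0 = top, range 0 to 0.050; starts between 0 and 0.010 and stays where it is left (friction). The foot touches the resting cover at about 0.022; from there the foot goes in as far as the carriage goes down
- gauge_foot (a joint): how far the sprung foot is pushed up into its barrel, m: 0 = free, range 0 to 0.022, 1 to 2 N; this is the gauge's reading of the cover's height, and it follows the cover down. The red band's middle is at the barrel's mouth at 0.015
- spanner: open and ring spanner, 162 mm long, lying at the left; origin at its underside; leave it alone
- driver_yellow: yellow screwdriver, 167 mm long, lying at the left; origin at its underside; leave it alone
- driver_red: red screwdriver, 137 mm long, lying at the right; origin at its underside; leave it alone
- injector: small fuel injector, 64 mm long, lying at the right; origin at its underside; leave it alone
Not all that is in view belongs to the job. There is more than one size of the gauge; the job needs the larger.

How it is judged (in metres and radians):
On the way, in this order (a step that is already met when the one before it is completed fails the run):
1. the gauge's foot stands on the cover, pushed in 12 to 18 mm, and the gauge has been let go (value of joint gauge_foot between 0.012 and 0.018 m and contact force between gauge and cover above 0.3 N and contact force between the fingers and gauge below 0.2 N), for 0.3 s.
2. the fastener is in line with its slot (value of joint fastener between -0.15 and 0.15 rad), for 0.2 s.
At the end, for the whole second after the job is handed in: the robot holds the cover home: sheet within 2 mm of the frame's edge and level; fastener within 0.15 rad of the slot's line; fingers press the cover or fastener (over 2 N), not the gauge; the gauge's foot still stands on the cover, reading 1 to 11 mm (all of step 2 and z of cover_top in the frame of frame_top between 0.002 and 0.006 m and angle between cover's own z axis and vertical below 0.03 rad and horizontal distance between cover_top and frame_top below 0.004 m and contact force between the fingers and cover above 2 N and contact force between gauge and cover above 0.2 N and value of joint gauge_foot between 0.001 and 0.011 m and contact force between the fingers and gauge below 0.2 N and linear speed of cover below 0.01 m/s); the arm keeps its last pose, push and grip.
It fails at once if a bystander on the bench was moved by more than 2 cm (distance of any of spanner, driver_yellow, driver_red, injector from where it was at the start of the episode above 0.02 m).
It also fails if it takes over 42 s, if anything falls off the work surface, if the arm or the gripper's body presses on something with over 40 N, if the wrist force passes 120 N, or if a joint passes its speed limit or range.

ROBOT

A 6-joint arm with a two-finger parallel gripper is mounted at the origin on a cart in front of the work surface, level with it; the furniture and walls round the work are solid. World frame = base frame: x ahead of the robot, y to its left, z up, the work surface at z = 0. Lengths are in mm, angles in rad, forces in N, time in s.
With the tool pointing down it reaches from about 325 to 850 mm from the base axis. Payload 4.4 kg.
Tool frame: the origin (TCP) lies at the very end of the fingers, on their centre line; the grasp point (between the pads) lies 19 mm behind it; y points along the fingers, x is the direction in which the jaws open and shut, and the axes are right-handed (so a half turn about y gives the same grasp; the last joint's range is limited). The gripper opens to 94 mm and grips with 3 to 60 N. Pads are 16 mm wide; open, the fingers measure 119 mm over their backs; the gripper's body (75 mm by 177 mm) begins 78 mm behind the grasp point.
Start: joints at [-1.395, 0.207, 1.542, -0, 1.393, -0.15], TCP at [184.026, -544.758, 205.447] pointing down, gripper open.
Joint ranges: [-2.73, 2.73], [-0.86, 2.22], [0.23, 2.46], [-1.11, 4.25], [0.08, 2.63], [-2.82, 2.82]. Speed limits (rad/s): [2.79, 2.79, 3.14, 3.14, 3.14, 3.14].

INTERFACE

Orientations are given as a rotation vector (axis times angle).
In Python, from cell import r gives the robot as it stands.
- The arm moves only by the tool jog_arm, never from a script. Its argument "moves" is text: rows parted by semicolons, each of 7 numbers parted by spaces: the turn, a rotation vector about the tool's x, y, z in degrees, then the shift along the tool's x, y, z in mm, then the opening, from 0 (shut) to 1 (fully open). A call has 1 to 5 rows; each row is the pose to reach, as a shift and turn from the pose commanded when the call began, along the tool's axes at that moment; what a row does not reach only later rows make up. A row lasts 1/8 s, in which the tool goes at most 62.5 mm and 10.7 degrees, less where a joint would pass 70% of its speed; a pose out of reach is approached as far as the arm can. A call with a gripper value outside its range is refused whole. The fingers move at their own pace and stop on an object; "force" is the grip in N (left out, the last holds). Time passes only in rows, so rows that repeat a pose let the fingers close. It gives the time, the measured TCP pose, the force and the opening at its end, in the units of the state.
- r.state(): the state, without advancing time (a new reading comes with each control period).
- r.grab_frame(name): name is "side" or "top" or "wrist"; returns a dict with "pixels" (384x512x3 uint8, red, green, blue), "z_map" (384x512 float32, mm along the optical axis (not along the pixel's ray), 0 where there is no reading), "vertical_fov" (degrees; the focal length in pixels is half the picture's height over the tangent of half this angle, whatever the lens; pixels are square), "cx", "cy" (the principal point, pixels), "view" (4x4, takes a point from world to camera coordinates); the wrist camera has in their place "hand_eye" (4x4, takes a point from camera to tool coordinates, whose origin is the TCP and whose axes are the tool frame's). Camera axes: x right, y down, z forward; pixel columns grow to the right and rows downward; lengths in mm; the calibration is good to about 2 mm. A picture is of the moment at which its call begins: read the wrist's pose just before it.
- r.hand_in(): hands the job in, once; it reports no verdict.
The state is a dict: "time": time; "joints": joint angles; "dq": joint speeds; "tau": joint torques, N m; "ee_pos": TCP position; "eef_rot": TCP orientation; "force": force on the tool from outside, world axes, zero at the start; "torque": the same for the moment, N m; "width": finger opening in mm.
Only numpy, scipy, OpenCV 4.12 (cv2) and the standard library are available. Lean on these libraries where they do the work, as an engineer would, in place of code of your own. Each camera call takes 0.05 s, during which the arm holds its last target.

## Working session

There is one attempt and no reset: what is moved stays moved. The work goes in short steps, Python scripts to look and compute and a tool call to move; the robot and the scene stay as the last step left them, time stands still between calls to the robot, and variables do not carry over. Pictures are saved under pics/ and viewed, and the job is handed in when it is done.

Besides the shell and the picture viewer there is one more tool, called after ">>>" as a command line: name --argument value ..., lists and objects as JSON in quotes. jog_arm: Moves the arm, as the interface text tells. Its arguments: {"type":"object","properties":{"moves":{"type":"string"},"force":{"type":"number"}},"required":["moves"]}

```bash
ls; mkdir -p pics
cat > h.py <<'E'
import numpy as np, cv2
from scipy.spatial.transform import Rotation as R
from cell import r
def K(f):
    h=f["pixels"].shape[0]; fl=h/2/np.tan(np.radians(f["vertical_fov"])/2); return fl,f["cx"],f["cy"]
def save(f,name,crop=None,s=1):
    p=f["pixels"]
    if crop: u0,v0,u1,v1=crop; p=p[v0:v1,u0:u1]
    p=cv2.resize(p,None,fx=s,fy=s,interpolation=cv2.INTER_CUBIC)
    cv2.imwrite(name,p[:,:,::-1])
def c2w(f,st=None):
    if "view" in f: return np.linalg.inv(np.array(f["view"]))
    T=np.eye(4);T[:3,:3]=R.from_rotvec(st["eef_rot"]).as_matrix();T[:3,3]=st["ee_pos"]
    return T@np.array(f["hand_eye"])
def px(f,u,v,st=None,z=None,d=None):
    "world point of pixel by depth map, or on plane z"
    fl,cx,cy=K(f);ray=np.array([(u-cx)/fl,(v-cy)/fl,1.]);M=c2w(f,st)
    if z is None:
        d=d or float(f["z_map"][int(round(v)),int(round(u))]); return M[:3,:3]@(ray*d)+M[:3,3]
    dw=M[:3,:3]@ray; return M[:3,3]+dw*(z-M[2,3])/dw[2]
def cloud(f,st=None):
    fl,cx,cy=K(f);v,u=np.indices(f["z_map"].shape);d=f["z_map"]
    P=np.stack([(u-cx)/fl*d,(v-cy)/fl*d,d],-1);M=c2w(f,st); return P@M[:3,:3].T+M[:3,3]
def proj(f,P,st=None):
    fl,cx,cy=K(f);p=np.linalg.inv(c2w(f,st))@np.append(P,1);return p[0]/p[2]*fl+cx,p[1]/p[2]*fl+cy
E
python3 - <<'E'
from h import *
s=r.state();print(s)
for n in("side","top"):
    f=r.grab_frame(n);save(f,f"pics/{n}0.png",s=1.5);print(n,K(f),c2w(f)[:3].round(2).tolist())
    np.savez(f"{n}0.npz",**f)
E
```

```text
pics
{'time': 0.0, 'joints': array([-1.39546109e+00,  2.07390902e-01,  1.54293907e+00, -3.19129070e-05,
        1.39351324e+00, -1.50507806e-01]), 'dq': array([ 9.68544194e-05, -1.35796788e-03,  5.40278433e-04, -9.80205256e-05,
       -7.02371187e-04, -7.24729405e-04]), 'tau': array([ 1.97498211e-04, -3.70884275e+01, -2.81412792e+01,  6.97881659e-02,
        3.62561946e-02, -1.89528623e-04]), 'ee_pos': array([ 183.89379634, -543.9466318 ,  204.31441042]), 'eef_rot': array([-1.34432365,  0.96702709, -0.96432251]), 'force': array([-0.27023478, -0.07572434,  0.8168231 ]), 'torque': array([ 0.01506181,  0.02708378, -0.02799127]), 'width': 93.93328071003181}
side (np.float64(369.7439875707754), 259.383789230526, 187.8293938078777) [[-0.83, -0.36, 0.42, 40.96], [-0.55, 0.53, -0.64, 735.77], [0.0, -0.77, -0.64, 862.35]]
top (np.float64(445.5394985633069), 260.5356687122301, 191.84631318687065) [[-0.03, -0.99, 0.11, 383.97], [-1.0, 0.03, -0.0, 7.68], [-0.0, -0.11, -0.99, 1443.7]]
```

View pics/side0.png

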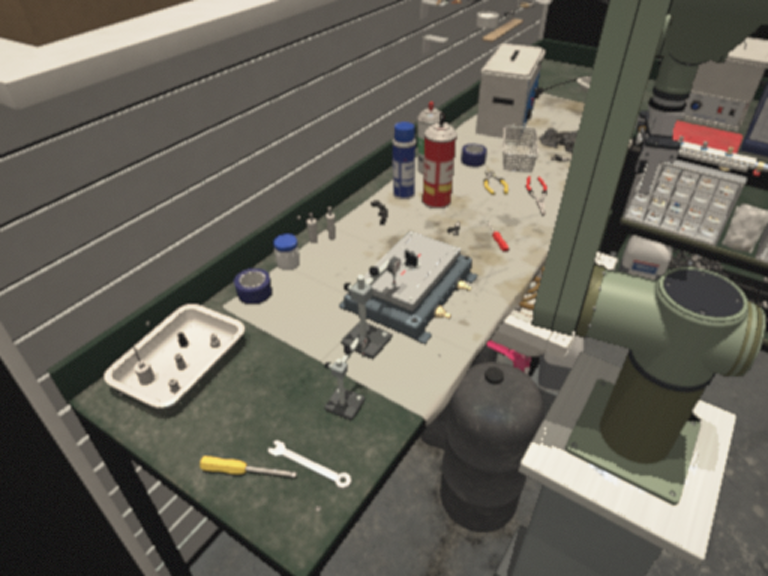

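View pics/top0.png

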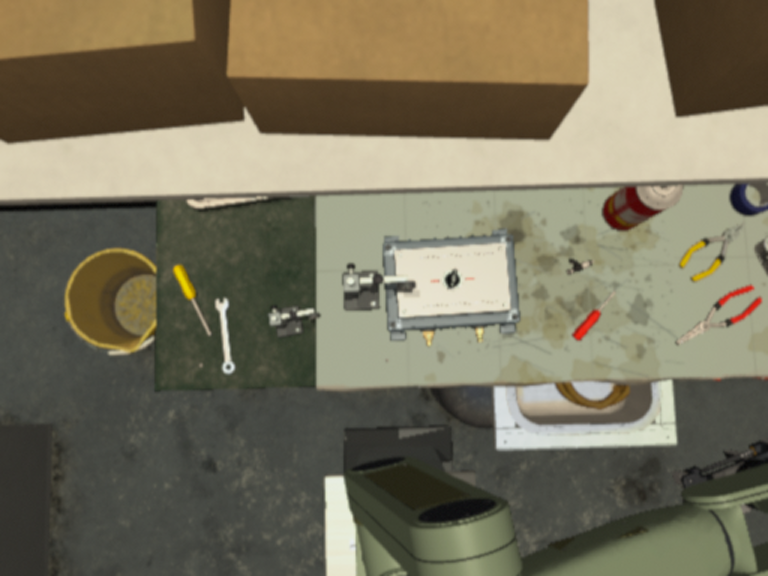

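Run:
```python
from h import *
f=dict(np.load("top0.npz"));save(f,"pics/top0c.png",(200,140,360,240),5)
g=dict(np.load("side0.npz"));save(g,"pics/side0c.png",(210,130,330,250),5)
C=cloud(f)
fl,_,_=K(f)
for (u,v) in [(302,186),(285,186),(260,186),(320,186),(265,165),(340,165),(265,215),(340,215)]: print(u,v,C[v,u].round(1))
# housing/cover heights
x,y,z=C[...,0],C[...,1],C[...,2]
m=(z>76)&(z<92)&(abs(x-500)<300)
uv=np.argwhere(m);print(len(uv),uv.min(0),uv.max(0),np.median(z[m]))
n,l,st_,ce=cv2.connectedComponentsWithStats(m.astype(np.uint8));
for i in range(1,n):
  if st_[i][4]>50: 
    mm=l==i; P=C[mm][:,:2].astype(np.float32);print(st_[i],cv2.minAreaRect(P),P.mean(0))
```

```text
302 186 [ 545.8 -117.5  119.9]
285 186 [551.6 -68.7  84.1]
260 186 [545.    8.2 154.8]
320 186 [ 548.6 -176.1   84.4]
265 165 [624.4  -9.5  51. ]
340 165 [ 618.4 -247.4   47.3]
265 215 [466.4  -5.   45.8]
340 215 [ 460.3 -241.5   38.1]
3250 [125 263] [211 429] 84.40502903509139
[408 125  20  24  58] ((686.5511474609375, -479.022705078125), (83.41127014160156, 34.1138916015625), 29.757551193237305) [ 684.63513 -472.4678 ]
[ 263  162   78   50 3191] ((550.8444213867188, -118.40705871582031), (140.6945343017578, 230.41468811035156), 2.247227907180786) [ 550.03534 -120.99015]
```

```bash
sleep 0
```

```text
(no output)
```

View pics/top0c.png

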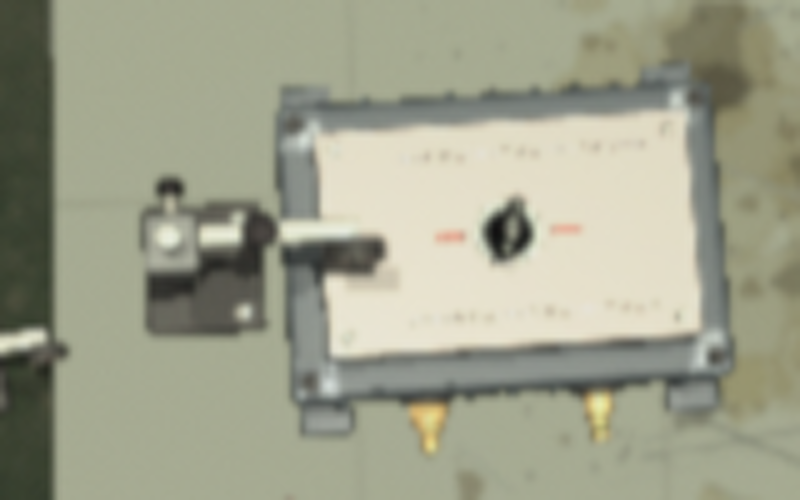

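View pics/side0c.png

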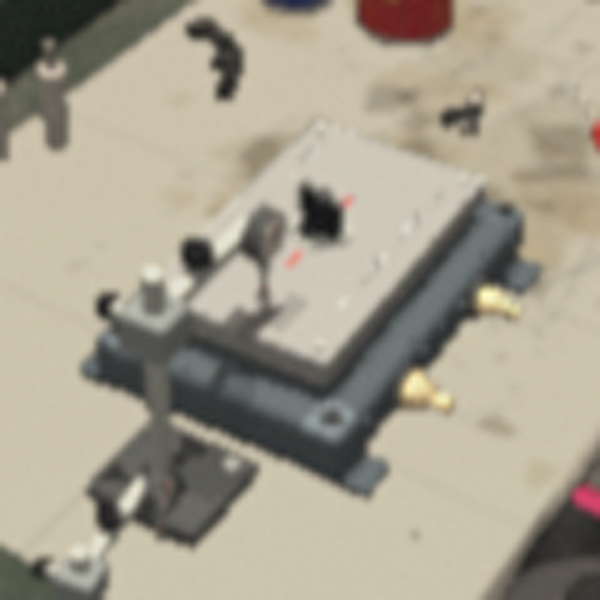

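```bash
cat >> h.py <<'E'
def yawR(deg):
    "tool down, jaw x axis at yaw deg: tool x=(c,s,0), y=(0,0,-1), z = x cross y"
    c,s=np.cos(np.radians(deg)),np.sin(np.radians(deg)); X=np.array([c,s,0]);Y=np.array([0,0,-1.]);return np.stack([X,Y,np.cross(X,Y)],1)
def rel(st,P,Rt):
    R0=R.from_rotvec(st["eef_rot"]).as_matrix()
    d=R0.T@(np.array(P)-st["ee_pos"]); t=np.degrees(R.from_matrix(R0.T@Rt).as_rotvec()); return t.round(2),d.round(1)
E
python3 - <<'E'
from h import *
s=r.state();M=R.from_rotvec(s["eef_rot"]).as_matrix();print(M.round(3))
w=r.grab_frame("wrist");print(K(w),w["hand_eye"]);save(w,"pics/w0.png",s=1.5)
f=dict(np.load("top0.npz"));C=cloud(f)
np.set_printoptions(linewidth=200,suppress=True)
print("knob z");print(C[178:196,226:282:2,2].round(0).astype(int))
print(C[186,251],C[188,233])
g=dict(np.load("side0.npz"));D=cloud(g)
def sp(u,v): u,v=210+u/5,130+v/5; return (u,v),D[int(round(v)),int(round(u))].round(1)
for q in [(196,250),(153,285),(266,240),(265,300),(320,205),(322,190)]: print(q,sp(*q))
for yaw in (0,90,-90,180,2.5): print(yaw,rel(s,[500,-120,300],yawR(yaw)))
E
```

```text
[[ 0.32  -0.     0.947]
 [-0.947  0.002  0.32 ]
 [-0.002 -1.     0.   ]]
(np.float64(296.2617140884735), 255.83569952300908, 190.0152424655296) [[ 9.99998403e-01 -1.45397346e-03  1.03910254e-03  5.32478037e-01]
 [-1.34829865e-03 -2.32185887e-01  9.72670497e-01 -1.79531122e+02]
 [-1.17297214e-03 -9.72670345e-01 -2.32187476e-01  6.71923962e+01]
 [ 0.00000000e+00  0.00000000e+00  0.00000000e+00  1.00000000e+00]]
knob z
[[   2    2 1444  156  160  153   -3    4   -1    3    2   -7    1   -5    0   48   51   49   54   80   87   85   82   78   81   84   84   83]
 [   2   -4   -3  147  150    2    1   -2    0    3    1    8    2   -4   -1   48   42   52   48   82   83   85   84   81   87   86   81   83]
 [  -2    6    4  149  158    4    8   -5   17   18   18   16 1444    5    6   53   50   51   47   89   86   86   81   83   84   87   85   83]
 [   3    0   13   12  153   17   20   15   19   20   16   22   21    4    4   49   52   50   47   83   85   84   88   81   78   85   88   85]
 [   4   15   20   14  155  160  156   21   15   22   16   19  173  175    2   42   47   54   49   80   81  
[... 1982 characters left out ...]
 250) ((249.2, 180.0), array([539.9,  36.4, 174.4]))
(153, 285) ((240.6, 187.0), array([533.1,  86.1, 184.9]))
(266, 240) ((263.2, 178.0), array([523.7, -15.4, 154.9]))
(265, 300) ((263.0, 190.0), array([534.8, -33.4,  88.6]))
(320, 205) ((274.0, 171.0), array([ 542.8, -112.6,  112.3]))
(322, 190) ((274.4, 168.0), array([ 547.1, -119.3,  118.8]))
0 (array([ -0.09, -71.33,  -0.09]), array([-300.8,  -94.9,  435.2]))
90 (array([  -0.17, -161.33,   -0.  ]), array([-300.8,  -94.9,  435.2]))
-90 (array([ 0.  , 18.67, -0.12]), array([-300.8,  -94.9,  435.2]))
180 (array([  0.1 , 108.67,  -0.09]), array([-300.8,  -94.9,  435.2]))
2.5 (array([ -0.09, -73.83,  -0.09]), array([-300.8,  -94.9,  435.2]))
```

View pics/w0.png

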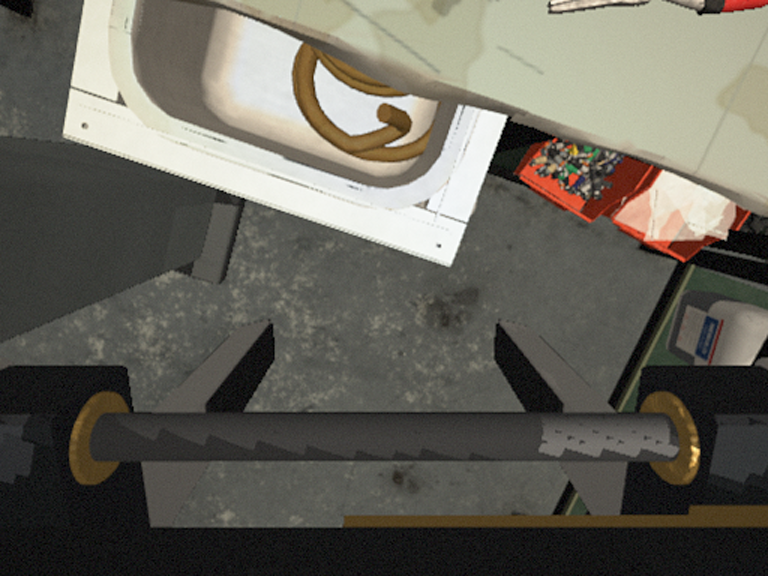

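```bash
cat >> h.py <<'E'
def tilt(deg,yaw=90):
    "tool down at yaw then tilted so that fingers lean away from camera side (toward -Z)"
    return yawR(yaw)@R.from_euler("x",-deg,degrees=True).as_matrix()
E
python3 - <<'E'
from h import *
s=r.state()
print(tilt(35).round(2))
print(rel(s,[336,-300,260],yawR(-19)))
E
```

```text
[[ 0.    0.57 -0.82]
 [ 1.   -0.    0.  ]
 [ 0.   -0.82 -0.57]]
(array([ -0.06, -52.33,  -0.09]), array([-182.7,  -55.1,  222.2]))
```

>>> jog_arm --moves "0 -10.5 0 -36 -11 44 1;0 -21 0 -73 -22 89 1;0 -31.5 0 -110 -33 133 1;0 -42 0 -146 -44 178 1;0 -52 0 -183 -55 222 1"

```text
time: 0.78
ee_pos: [336.4, -298.5, 260.6]
eef_rot: [-1.555, 0.261, -0.261]
force: [0.9, -0.2, 0.3]
width: 94.0
```

Run:
```python
from h import *
s=r.state();print(s["time"],s["ee_pos"],s["joints"])
print(rel(s,[440,-100,240],tilt(15,33)))
print(R.from_rotvec(s["eef_rot"]).as_matrix().round(3))
```

```text
0.775 [ 336.35645043 -298.54559885  260.56918309] [-9.18969281e-01 -1.08759105e-01  1.75727892e+00  2.52046510e-04
  1.49311196e+00 -5.86857232e-01]
(array([-13.96, -51.73,  -6.8 ]), array([ 33.2,  20.6, 221.5]))
[[ 0.945  0.     0.326]
 [-0.326  0.     0.945]
 [ 0.    -1.     0.   ]]
```

>>> jog_arm --moves "-2.8 -10 -1.3 7 4 44 1;-5.6 -20 -2.7 13 8 89 1;-8.4 -30 -4 20 12 133 1;-11 -40 -5.3 27 16 177 1;-14 -51 -6.8 33 20 221 1"

```text
time: 1.4
ee_pos: [440.5, -101.2, 240.3]
eef_rot: [-1.779, -0.505, 0.385]
force: [0.2, -0.1, -0.1]
width: 93.9
```

Run:
```python
from h import *
s=r.state();print(s["time"],s["ee_pos"],s["joints"])
print(rel(s,[475,-10,200],tilt(35,85)))
```

```text
1.4 [ 440.50455083 -101.18358449  240.31772245] [-0.28744267 -0.2188889   1.91595186 -0.18074535  1.25178458 -0.79849676]
(array([-18.51, -48.69, -22.54]), array([77.1, 23.8, 68. ]))
```

>>> jog_arm --moves "-3 -8 -4 13 4 12 1;-6.5 -17 -8 27 8 24 1;-10 -26 -12 41 12 36 1;-13.5 -35 -16 55 17 48 0.5;-16.7 -44 -20.3 69 21 61 0.1"

```text
time: 2.02
ee_pos: [471.0, -19.9, 204.1]
eef_rot: [-1.725, -1.456, 0.772]
force: [-0.7, 0.3, -0.3]
width: 77.3
```

Run:
```python
from h import *
s=r.state();print(s["time"],s["ee_pos"],s["joints"],s["width"])
w=r.grab_frame("wrist");np.savez("w1.npz",st=s,**w);save(w,"pics/w1.png",s=1.5)
C=cloud(w,s);np.save("C1.npy",C)
```

```text
2.025 [470.95778375 -19.91316869 204.08101922] [-0.2746141  -0.43635727  2.2357936   0.09418241  0.76854326 -1.71325019] 77.3041218531542
```

View pics/w1.png

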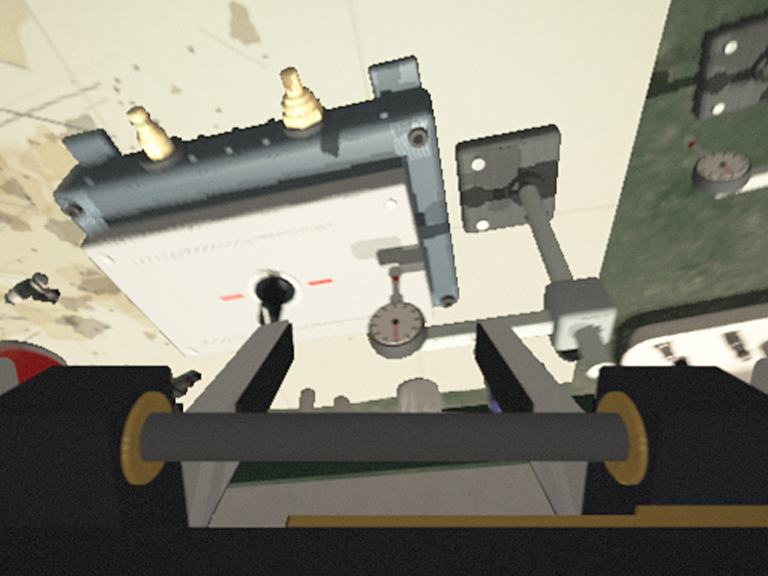

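Run:
```python
from h import *
w=dict(np.load("w1.npz",allow_pickle=True));st=w["st"].item()
save(w,"pics/w1c.png",(235,165,305,245),8)
save(w,"pics/w1d.png",(130,160,260,240),6)
C=np.load("C1.npy")
np.set_printoptions(linewidth=200,suppress=True)
print(C[174:222:2,256:274:2,2].round(0).astype(int))
print(C[174:222:2,263].round(0).tolist())
```

```text
[[ 86  85  85  85  84  85  85  85 318]
 [ 85  85  85  85  86  83  84  84  85]
 [ 85  84 101 101 100  85  85  86  86]
 [ 85 102 103 103 103 101  85  85  85]
 [ 86 103 103 104 102 102  85  85  85]
 [ 85 103 106 108 106  85  85  85  85]
 [ 85  85 109 110 110  85  86  86  84]
 [ 85  85 111 113 111  85  85  86  85]
 [ 85  85 114 115 114  84  85  85  84]
 [ 85  85 117 118 118  85  85  86  86]
 [ 86  85 119 121 120  85  85  85  86]
 [ 85  85 124 126 125  85  85  85  85]
 [ 85 125 127 128 128 126  85  84  85]
 [ 85 127 130 130 130 129  86  86  85]
 [ 84 134 136 136 136 136 136 137 137]
 [137 138 138 138 138 139 139 140 141]
 [139 141 140 141 140 141 142 142 142]
 [142 142 143 143 144 144 144 144 144]
 [144 144 145 145 145 147 146 147 146]
 [146 147 147 149 148 148 149 148 149]
 [150 150 150 151 150 151 151 151 151]
 [151 152 152 153 153 153 153 318 153]
 [154 154 154 155 155 154 155 155 156]
 [156 156 157 157 157 157 157 157 158]]
[[539.0, -23.0, 86.0], [542.0, -24.0, 85.0], [531.0, -23.0, 100.0], [531.0, -23.0, 102.0], [532.0, -23.0, 104.0], [532.0, -23.0, 108.0], [533.0, -23.0, 109.0], [532.0, -23.0, 113.0], [533.0, -23.0, 115.0], [532.0, -23.0, 118.0], [533.0, -23.0, 120.0], [531.0, -23.0, 124.0], [529.0, -23.0, 128.0], [530.0, -23.0, 131.0], [527.0, -23.0, 135.0], [526.0, -23.0, 139.0], [526.0, -23.0, 141.0], [527.0, -23.0, 143.0], [528.0, -23.0, 145.0], [527.0, -23.0, 148.0], [526.0, -23.0, 151.0], [526.0, -23.0, 153.0], [527.0, -23.0, 155.0], [526.0, -23.0, 158.0]]
```

View pics/w1c.png

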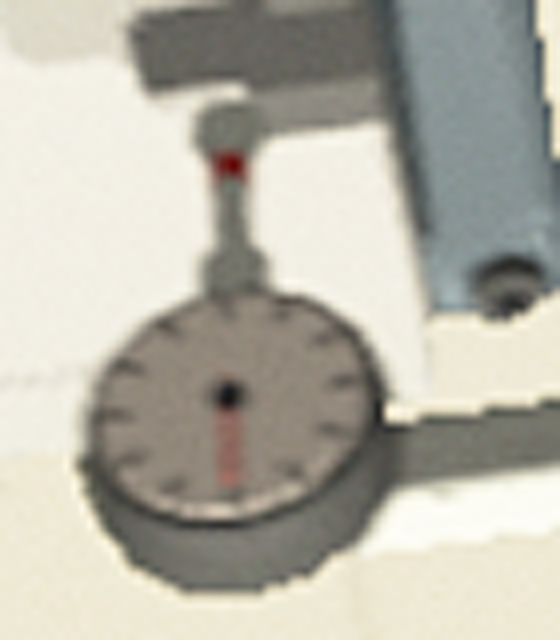

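View pics/w1d.png

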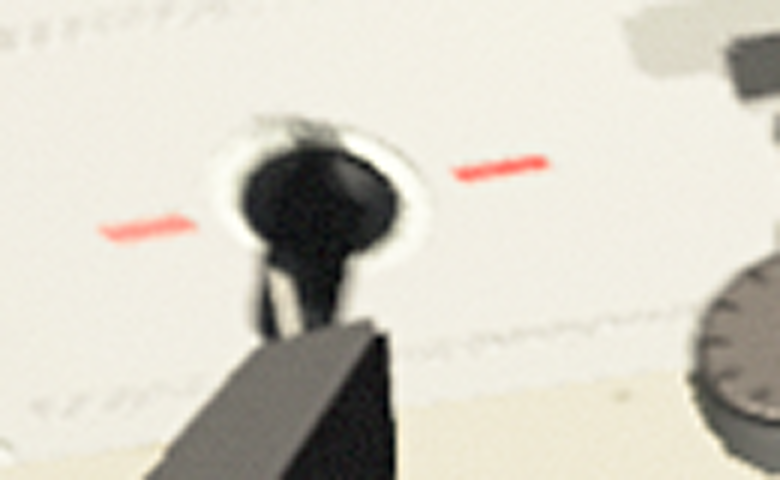

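Run:
```python
from h import *
f=dict(np.load("top0.npz"));C=cloud(f)
for u0,u1 in((246,257),):
  Q=C[180:192,u0:u1].reshape(-1,3);Q=Q[(Q[:,2]>162)&(Q[:,2]<185)];print(len(Q),Q.mean(0),np.median(Q,0),Q.min(0),Q.max(0))
Q=C[180:195,228:242].reshape(-1,3);Q=Q[(Q[:,2]>182)&(Q[:,2]<200)];print(len(Q),Q.mean(0))
g=dict(np.load("side0.npz"));D=cloud(g)
Q=D[165:200,235:275].reshape(-1,3);Q=Q[(Q[:,2]>164)&(Q[:,2]<178)&(Q[:,1]>18)&(Q[:,1]<55)];print(len(Q),Q.mean(0),Q.min(0),Q.max(0))
s=r.state()
print(rel(s,[500,0,260],yawR(90)))
print(rel(s,[543,36,230],yawR(90)))
```

```text
45 [545.86734355  32.55834933 172.01205831] [546.40783379  31.50923814 172.48423504] [535.61824822  22.51680798 162.66352114] [555.01241283  42.66315226 177.66467649]
21 [539.87188078  84.75255207 189.80215665]
42 [541.6388088   33.81381469 172.36543356] [532.15760456  20.15595444 164.81912045] [553.75805156  43.71470277 176.55034494]
(array([32.93, -9.81, -2.1 ]), array([ 25. , -34.2, -55. ]))
(array([32.93, -9.81, -2.1 ]), array([ 67.4,  11.1, -68.7]))
```

>>> jog_arm --moves "8 -2.5 -0.5 7 -9 -14 0;16 -5 -1 13 -18 -28 0;24 -7.5 -1.5 19 -26 -42 0;33 -9.8 -2 25 -34 -55 0;33 -9.8 -2 67 11 -69 0"

```text
time: 2.7
ee_pos: [551.0, 30.3, 238.6]
eef_rot: [-1.227, -1.2, 1.194]
force: [0.7, 0.2, 0.7]
width: 23.6
```

Run:
```python
from h import *
s=r.state();print(s["time"],s["ee_pos"],s["joints"],s["width"],s["force"])
print(R.from_rotvec(s["eef_rot"]).as_matrix().round(3))
w=r.grab_frame("wrist");np.savez("w2.npz",st=s,**w);save(w,"pics/w2.png",s=1.5)
print(rel(s,[544,33.5,185],yawR(90)))
C=cloud(w,s)
Q=C.reshape(-1,3);k=(Q[:,2]>165)&(Q[:,2]<180)&(abs(Q[:,0]-544)<25)&(abs(Q[:,1]-33)<18);print(k.sum(),Q[k].mean(0),Q[k].min(0),Q[k].max(0))
```

```text
2.7 [550.96443635  30.29997898 238.58480316] [-0.10031436  0.12662174  1.5650435  -0.00258251  1.44088194 -1.65237858] 23.626343712179345 [0.6732509  0.17739718 0.68663206]
[[ 0.018  0.009 -1.   ]
 [ 1.    -0.003  0.018]
 [-0.003 -1.    -0.009]]
(array([ 0.5 , -1.05, -0.19]), array([ 3.2, 53.5,  7.5]))
505 [544.94329064  31.13230509 172.66682512] [535.19378372  20.78290718 165.11199536] [556.56339551  41.717362   175.08087202]
```

View pics/w2.png

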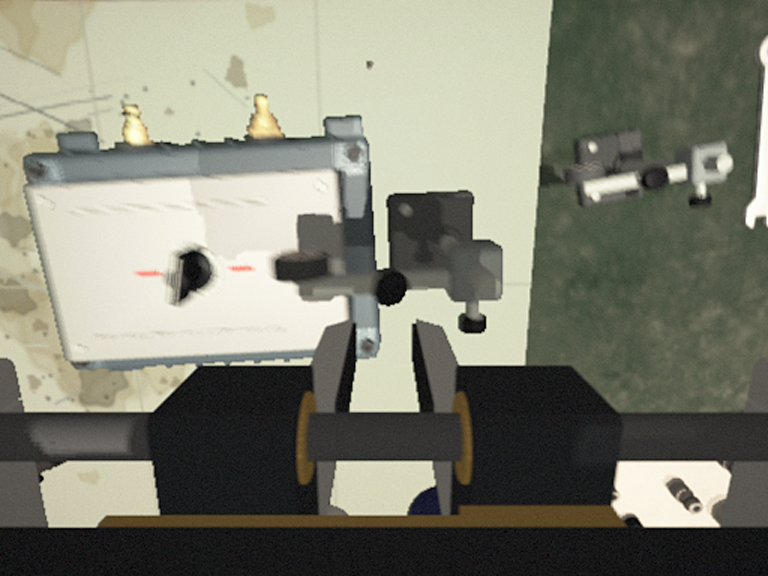

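Run:
```python
from h import *
w=dict(np.load("w2.npz",allow_pickle=True));s=w["st"].item()
save(w,"pics/w2c.png",(75,150,175,215),8)
C=cloud(w,s);z=C[...,2]
m=(z>80)&(z<90)&(C[...,1]<0)&(C[...,1]>-250)&(C[...,0]>460)&(C[...,0]<640)
P=C[m];print(cv2.minAreaRect(P[:,:2].astype(np.float32)),np.median(P[:,2]))
k=(z>106)&(z<125)&(abs(C[...,0]-548)<40)&(abs(C[...,1]+118)<40);Q=C[k];print(len(Q),Q.mean(0),cv2.minAreaRect(Q[:,:2].astype(np.float32)),np.percentile(Q[:,2],[10,50,90]))
c,v,a=cv2.fitLine(Q[:,:2].astype(np.float32),cv2.DIST_L2,0,.01,.01)[:2].ravel()[[0,1]],0,0
print(c,np.degrees(np.arctan2(c[1],c[0])))
rgb=w["pixels"].astype(int);red=(rgb[...,0]>200)&(rgb[...,1]<140)&(abs(C[...,1]+118)<70)&(abs(C[...,0]-548)<20)
Q=C[red];c=cv2.fitLine(Q[:,:2].astype(np.float32),cv2.DIST_L2,0,.01,.01).ravel();print(len(Q),c,np.degrees(np.arctan2(c[1],c[0])),Q.min(0),Q.max(0))
```

```text
((550.6224975585938, -120.0516586303711), (140.45938110351562, 230.60438537597656), 2.0047378540039062) 84.67502465579653
475 [ 549.14038093 -117.40499409  115.08840812] ((550.4203491210938, -119.23297119140625), (15.783466339111328, 38.96995162963867), 63.53211975097656) [108.9904508  116.44094499 118.11452717]
[ 0.97456187 -0.22411856] -12.951051
2 [ 1.4905569e-01 -9.8882878e-01  5.5270605e+02 -1.4770810e+02] -81.42779 [ 552.55993821 -148.68629016   84.41316964] [ 552.85211853 -146.72990114   85.90036419]
```

View pics/w2c.png

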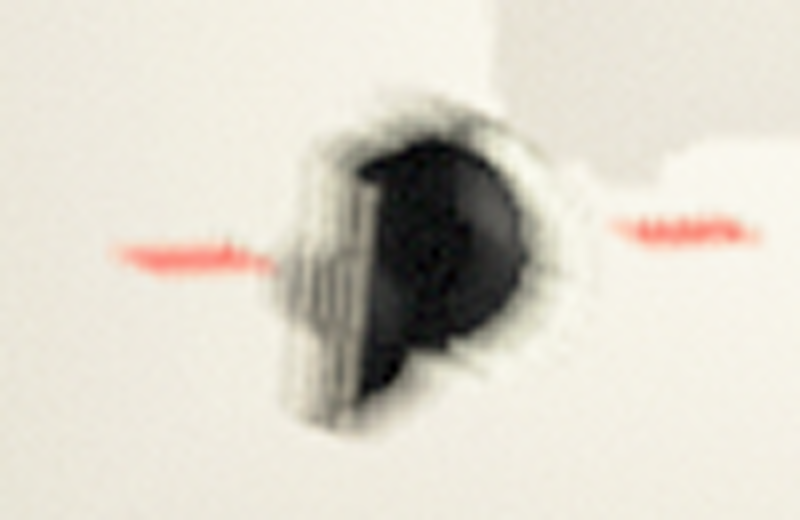

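>>> jog_arm --moves "0.5 0 0 1 30 4 0;0.5 -1 0 1 52 6 0;0.5 -1 0 1 52 6 0"

```text
time: 3.12
ee_pos: [537.7, 33.4, 180.0]
eef_rot: [-1.197, -1.202, 1.219]
force: [-0.4, 0.4, 0.2]
width: 0.4
```

Run:
```python
from h import *
s=r.state();print(s["time"],s["ee_pos"],s["dq"].max(),s["width"],s["force"])
print(rel(s,[545.3,31.5,173],yawR(90)),rel(s,[545.3,31.5,144],yawR(90)))
```

```text
3.125 [537.70665251  33.44994592 179.98455257] 0.0052849564506667465 0.40217493919847097 [-0.44246679  0.37129134  0.19254365]
(array([-0.79,  0.22, -0.02]), array([-2. ,  6.9, -7.7])) (array([-0.79,  0.22, -0.02]), array([-2. , 35.9, -8.1]))
```

>>> jog_arm --moves "-0.8 0 0 -2 0 -8 0;-0.8 0 0 -2 4 -8 0;-0.8 0 0 -2 8 -8 0;-0.8 0 0 -2 12 -8 0;-0.8 0 0 -2 16 -8 0"

```text
time: 3.75
ee_pos: [548.2, 31.4, 167.0]
eef_rot: [-1.212, -1.219, 1.21]
force: [-1.0, -0.2, 4.4]
width: 0.5
```

>>> jog_arm --moves "0 0 0 0 4 1 0;0 0 0 0 8 1 0;0 0 0 0 11 1 0;0 0 0 0 13 1 0;0 0 0 0 13 1 0"

```text
time: 4.38
ee_pos: [547.5, 31.5, 153.7]
eef_rot: [-1.212, -1.22, 1.21]
force: [3.0, -0.2, 4.9]
width: 0.9
```

Run:
```python
from h import *
s=r.state();print(s["time"],s["ee_pos"],s["dq"].max(),s["width"],s["force"])
for n in ("wrist","side"):
  w=r.grab_frame(n);np.savez(n[0]+"3.npz",st=s,**w);save(w,f"pics/{n}3.png",s=1.5)
```

```text
4.375 [547.46089256  31.50582271 153.68623121] 0.005984335528259239 0.8785278128618327 [ 3.04042532 -0.21351802  4.93250334]
```

View pics/wrist3.png

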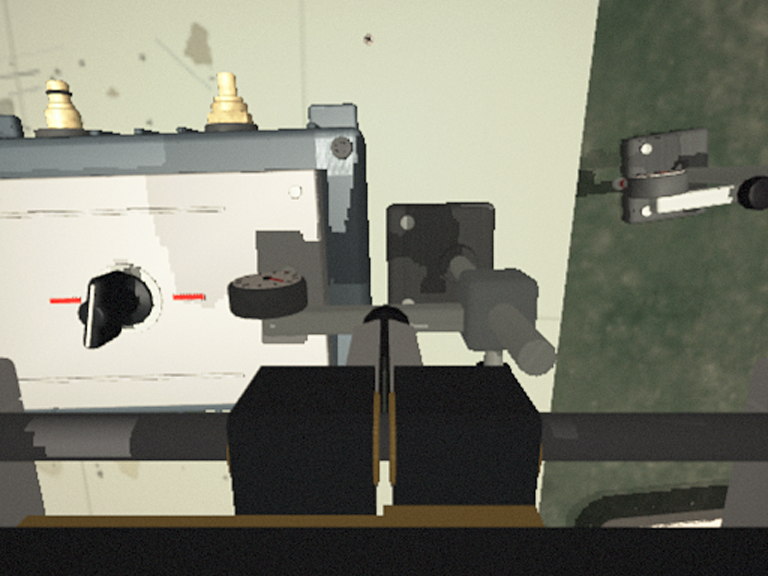

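>>> jog_arm --moves "0 0 0 0 3 1 0;0 0 0 0 6 1 0;0 0 0 0 9 1 0;0 0 0 0 9 1 0"

```text
time: 4.97
ee_pos: [545.9, 31.6, 144.4]
eef_rot: [-1.211, -1.219, 1.21]
force: [3.5, -0.5, 4.3]
width: 0.7
```

Run:
```python
from h import *
s=r.state();print(s["time"],s["ee_pos"],s["dq"].max(),s["width"],s["force"])
# look pose with tilt from robot side
print(rel(s,[500,20,230],tilt(20,90)))
```

```text
4.975 [545.91887254  31.6234218  144.38170254] 0.006408855732018728 0.7006932157326171 [ 3.54333829 -0.54083193  4.3365839 ]
(array([-19.62,   0.34,   0.08]), array([-11.3, -85.9,  45.4]))
```

>>> jog_arm --moves "0 0 0 0 -35 0 0;-5 0 0 -5 -60 20 0;-14 0 0 -15 -70 40 0;-24 0 0 -28 -65 60 0;-34 0 0 -40 -58 76 0"

```text
time: 5.6
ee_pos: [467.3, -7.9, 199.6]
eef_rot: [-1.63, -1.644, 0.866]
force: [0.3, 0.1, 1.1]
width: 0.1
```

>>> jog_arm --moves "0 0 0 0 0 0 0"

```text
time: 5.72
ee_pos: [456.9, -5.2, 187.3]
eef_rot: [-1.61, -1.625, 0.873]
force: [0.3, -0.2, -0.1]
width: 0.7
```

Run:
```python
from h import *
s=r.state();print(s["time"],s["ee_pos"],s["joints"],s["width"],s["force"])
w=r.grab_frame("wrist");np.savez("w4.npz",st=s,**w);save(w,"pics/w4.png",s=1.5)
C=cloud(w,s);np.save("C4.npy",C)
```

```text
5.725 [456.86501762  -5.20188546 187.3252845 ] [-0.35583359 -0.46419539  2.28673887  0.28264525  0.79538168 -2.07253923] 0.7243352848372013 [ 0.27154524 -0.17348077 -0.0887324 ]
```

View pics/w4.png

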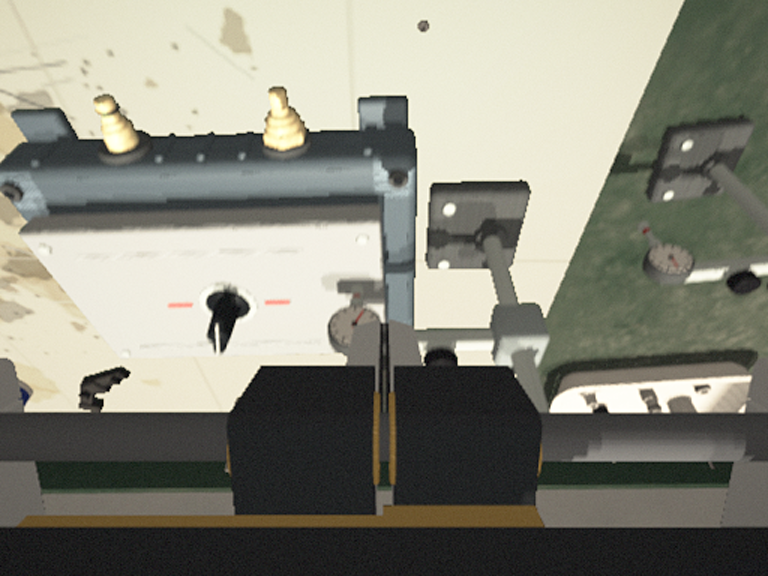

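Run:
```python
from h import *
w=dict(np.load("w4.npz",allow_pickle=True));st=w["st"].item()
save(w,"pics/w4c.png",(210,175,270,235),10)
save(w,"pics/w4d.png",(100,180,200,240),8)
C=np.load("C4.npy")
np.set_printoptions(linewidth=200,suppress=True)
print(C[184:216,228:246:2,2].round(0).astype(int))
# knob
k=(C[...,2]>130)&(C[...,2]<155)&(abs(C[...,0]-545)<16)&(abs(C[...,1]-31)<14);Q=C[k];print(len(Q),Q.mean(0),np.percentile(Q[:,2],[50,80,90,97]))
```

```text
[[ 83  83  84  84  84  84  83  83  83]
 [ 83  83  82  84  84  83  83  83  83]
 [ 84  83  84  82  84  83  83  83  83]
 [ 83  83  84  83  83  83  83  83  84]
 [ 83  83  84  83  83  83  83  83  83]
 [ 84  83  84  83  85  85  84  83  84]
 [ 84  83  83  85  87  86  85  85  83]
 [ 83  84  83  86  87  87  87  84  84]
 [ 83  82  83  88  88  87  87  86  83]
 [ 84  84  83  87  89  89  87  87  84]
 [ 83  83  83  87  90  90  87  83  83]
 [ 84  83  83  86  92  92  87  84  83]
 [ 83  84  84  84  92  93  87  83  83]
 [ 84  84  82  83  96  96  95  84  84]
 [ 84  83  83  97  96  97  97  83  83]
 [ 84  83  83  98  98  99  98  84  84]
 [ 83  84  83  99 100 100  99  83  84]
 [ 84  84  83 101 101 102 100  84  82]
 [ 84  83  84 102 102 102 102  83  83]
 [ 84  83 106 107 107 107 107 105  84]
 [106 109 108 109 109 108 109 110 108]
 [109 109 109 109 109 109 110 110 110]
 [111 112 110 111 111 111 111 112 112]
 [113 112 112 112 112 113 112 112 113]
 [113 113 114 114 114 114 114 114 114]
 [115 114 114 115 116 116 115 115 115]
 [116 115 116 116 117 116 117 116 117]
 [117 118 117 117 117 118 118 117 117]
 [119 118 118 118 118 119 119 119 119]
 [119 119 119 119 121 120 121 120 121]
 [121 122 121 122 122 121 121 121 122]
 [122 122 122 122 123 122 123 122 123]]
265 [538.16166037  29.99763186 140.73261502] [141.36881184 144.27832833 144.79082397 145.11916366]
```

View pics/w4c.png

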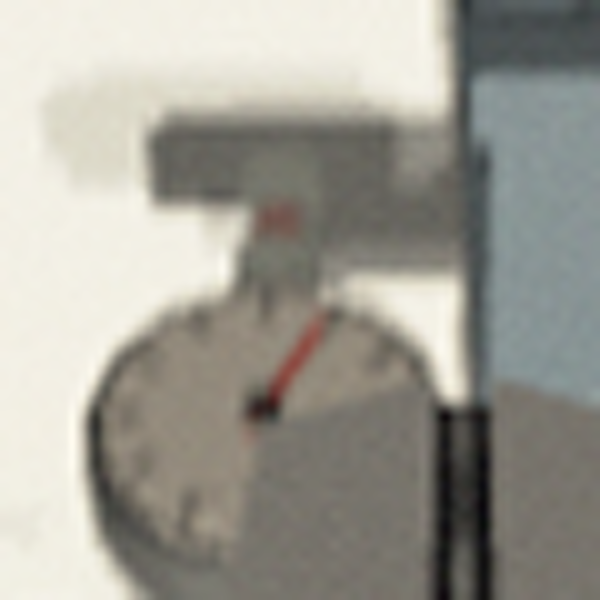

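View pics/w4d.png

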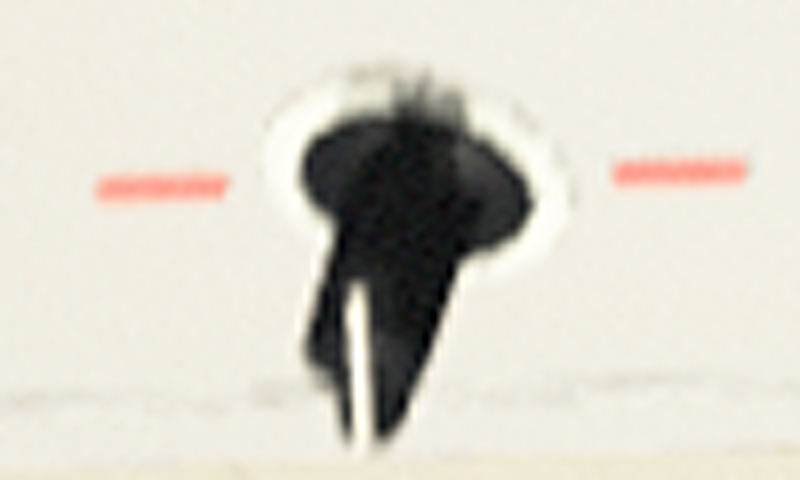

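Run:
```python
from h import *
w=dict(np.load("w4.npz",allow_pickle=True));st=w["st"].item();C=np.load("C4.npy")
a=px(w,143.75,215.6,st,z=117);b=px(w,145.6,236.2,st,z=117);print(a,b,np.hypot(*(a-b)[:2]),np.degrees(np.arctan2(a[1]-b[1],a[0]-b[0])))
a=px(w,112,203.5,st,z=84);b=px(w,193,201.5,st,z=84);print("marks",a,b,(a+b)/2,np.degrees(np.arctan2(b[1]-a[1],b[0]-a[0])))
w=dict(np.load("w3.npz",allow_pickle=True));st=w["st"].item();
save(w,"pics/w3c.png",(25,170,145,240),6)
```

```text
[ 533.80988247 -116.14852506  117.        ] [ 569.20456893 -123.74360314  117.        ] 36.20040111212097 167.88898933988634
marks [ 553.33314645 -164.97576987   84.        ] [550.52468553 -74.52717207  84.        ] [ 551.92891599 -119.75147097   84.        ] 91.77848278499505
```

View pics/w3c.png

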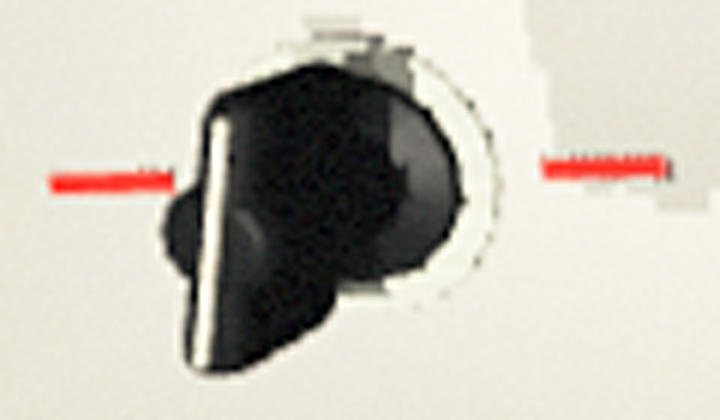

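Run:
```python
from h import *
w=dict(np.load("w3.npz",allow_pickle=True));st=w["st"].item()
q=lambda u,v,z:px(w,25+u/6,170+v/6,st,z=z)
a=q(221,115,117);b=q(201,370,117);print(a,b,(a+b)/2,np.degrees(np.arctan2(a[1]-b[1],a[0]-b[0])))
a=q(48,184,84);b=q(670,166,84);print(a,b,(a+b)/2,np.degrees(np.arctan2(b[1]-a[1],b[0]-a[0])))
s=r.state();print(s["time"],s["ee_pos"])
print(rel(s,[551.5,-119.5,200],yawR(75)),rel(s,[480,-60,230],tilt(15,80)))
```

```text
[ 532.93598653 -114.8920184   117.        ] [ 567.01822541 -122.69851718  117.        ] [ 549.97710597 -118.79526779  117.        ] 167.09900320360734
[ 551.63219871 -163.93931468   84.        ] [548.44130072 -73.10271982  84.        ] [ 550.03674971 -118.52101725   84.        ] 92.01185263840881
5.775 [463.53600537  -7.22679107 194.81252923]
(array([33.42, 14.73,  4.76]), array([-112.6,   43.7,  -76. ])) (array([18.58,  9.27,  4.5 ]), array([-52.7, -20.5, -33.2]))
```

>>> jog_arm --moves "9 3 1.5 -25 -15 -12 0.3;18 7 3 -50 -20 -28 0.45;27 10 4 -75 0 -48 0.45;33 12.5 4.5 -100 30 -70 0.45;33 12.5 4.5 -112 43 -76 0.45"

```text
time: 6.4
ee_pos: [562.8, -122.0, 206.6]
eef_rot: [-1.326, -1.051, 1.043]
force: [-0.6, 0.5, 0.1]
width: 41.9
```

>>> jog_arm --moves "0 0 0 0 0 0 0.45;0 0 0 0 0 0 0.45"

```text
time: 6.65
ee_pos: [557.4, -119.8, 210.6]
eef_rot: [-1.33, -1.055, 1.041]
force: [-0.6, 0.2, 0.2]
width: 42.2
```

Run:
```python
from h import *
s=r.state();print(s["time"],s["ee_pos"],s["joints"],s["width"],s["force"])
w=r.grab_frame("wrist");np.savez("w5.npz",st=s,**w);save(w,"pics/w5.png",s=1.5)
print(rel(s,[550.5,-119,125],yawR(77.3)),rel(s,[550.5,-119,91],yawR(77.3)))
```

```text
6.65 [ 557.36394438 -119.75463491  210.56952636] [-0.36062141  0.17533765  1.56789007 -0.00472116  1.37392865 -1.70877849] 42.172097185165214 [-0.56043552  0.16857342  0.23926858]
(array([ 1.35, -0.01, -0.46]), array([-0.1, 85.4,  8.9])) (array([ 1.35, -0.01, -0.46]), array([  0.2, 119.4,   9.7]))
```

View pics/w5.png

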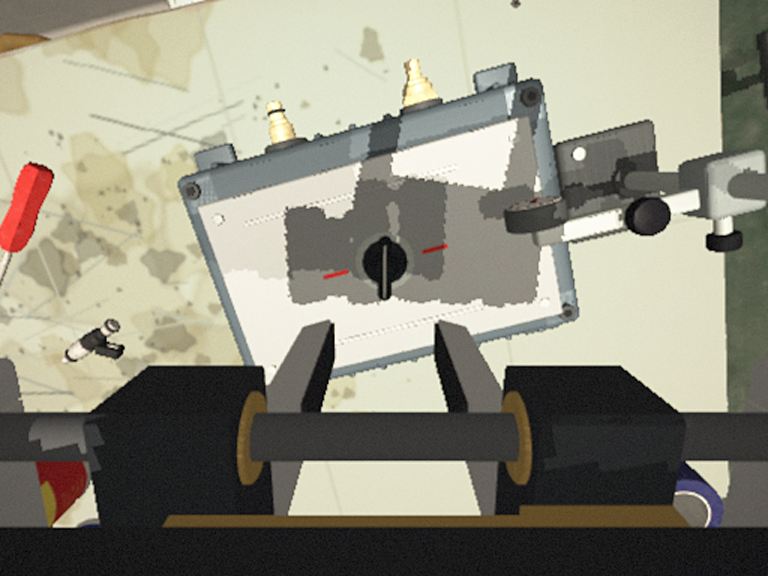

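>>> jog_arm --moves "1.3 0 -0.5 0 40 5 0.45;1.3 0 -0.5 0 80 9 0.45;1.3 0 -0.5 0 85 9 0.45;1.3 0 -0.5 0 85 9 0.45"

```text
time: 7.2
ee_pos: [550.8, -119.4, 126.1]
eef_rot: [-1.308, -1.046, 1.043]
force: [0.0, -0.2, 0.3]
width: 42.4
```

Run:
```python
from h import *
s=r.state();print(s["time"],s["ee_pos"],s["width"],s["force"])
w=r.grab_frame("wrist");np.savez("w6.npz",st=s,**w);save(w,"pics/w6.png",s=1.5)
print(rel(s,[550.5,-119,91],yawR(77.3)))
```

```text
7.2 [ 550.830112   -119.38313935  126.13006546] 42.443669063035415 [ 0.04466517 -0.20894021  0.2924469 ]
(array([ 0.13, -0.02,  0.03]), array([ 0.3, 35.1,  0.5]))
```

View pics/w6.png

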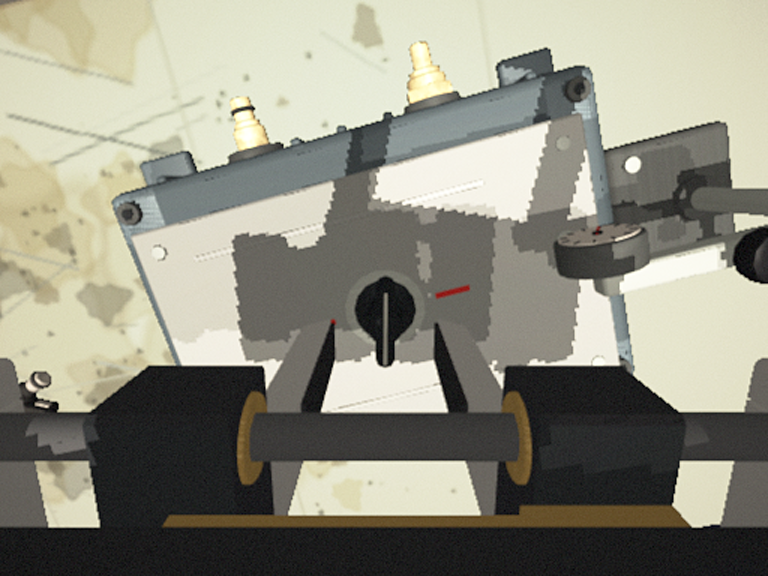

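Wing is centred between the fingers (white line at column 385, vertical). Go down and grip.

>>> jog_arm --moves "0 0 0 0 20 0 0.45;0 0 0 0 34 0 0.45;0 0 0 0 34 0 0.3;0 0 0 0 34 0 0;0 0 0 0 34 0 0" --force 25

```text
time: 7.88
ee_pos: [551.2, -119.3, 91.0]
eef_rot: [-1.306, -1.045, 1.042]
force: [-0.0, -0.4, 0.1]
width: 16.2
```

>>> jog_arm --moves "0 0 0 0 0 0 0;0 0 0 0 0 0 0"

```text
time: 8.12
ee_pos: [551.1, -119.3, 90.6]
eef_rot: [-1.306, -1.045, 1.042]
force: [1.5, 0.2, 0.8]
width: 16.3
```

Run:
```python
from h import *
s=r.state();print(s["time"],s["ee_pos"],s["width"],s["force"],s["torque"])
w=r.grab_frame("wrist");save(w,"pics/w7.png",(180,170,340,290),5)
g=r.grab_frame("side");save(g,"pics/s7.png",(230,120,320,200),7)
```

```text
8.125 [ 551.13087753 -119.33538866   90.62010219] 16.27877702402896 [1.49952523 0.23859674 0.76677443] [ 0.29967659 -0.46179506 -0.00499461]
```

View pics/w7.png

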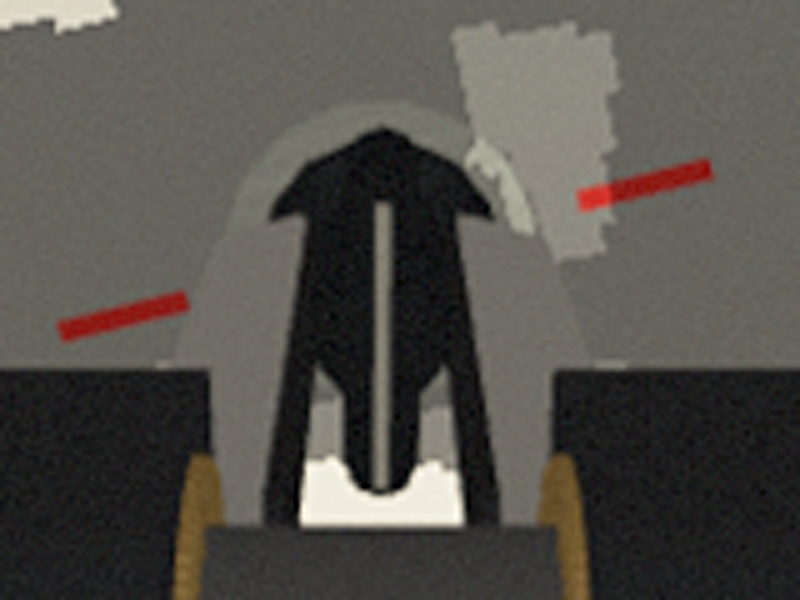

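View pics/s7.png

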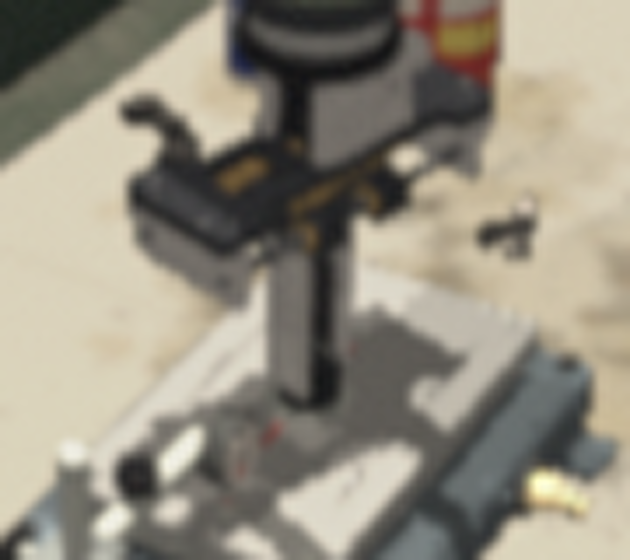

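>>> jog_arm --moves "0 0 0 0 0 0 0;0 10 0 0 0 0 0;0 20 0 0 0 0 0;0 30 0 0 0 0 0;0 40 0 0 0 0 0" --force 40

```text
time: 8.85
ee_pos: [550.5, -120.3, 90.5]
eef_rot: [-1.512, -0.505, 0.505]
force: [0.9, -0.2, 1.4]
width: 16.3
```

>>> jog_arm --moves "0 10 0 0 0 0 0;0 20 0 0 0 0 0;0 30 0 0 0 0 0;0 35 0 0 0 0 0;0 35 0 0 0 0 0"

```text
time: 9.48
ee_pos: [549.6, -120.6, 90.0]
eef_rot: [-1.572, -0.03, 0.033]
force: [-1.8, -2.2, 0.7]
width: 15.9
```

Run:
```python
from h import *
s=r.state();print(s["time"],s["ee_pos"],s["width"],s["force"],s["torque"],s["joints"])
M=R.from_rotvec(s["eef_rot"]).as_matrix();print("yaw",np.degrees(np.arctan2(M[1,0],M[0,0])))
w=r.grab_frame("wrist");np.savez("w8.npz",st=s,**w);save(w,"pics/w8.png",s=1.5);save(w,"pics/w8c.png",(180,170,340,290),5)
```

```text
9.475 [ 549.59682519 -120.61703778   90.01729376] 15.868814732246616 [-1.80732269 -2.21673759  0.67437891] [-0.58260699  0.14590125 -0.03909247] [-0.36886148  0.30284902  1.6772235  -0.00173672  1.16289991 -0.40885126]
yaw 2.3307306202153506
```

View pics/w8.png

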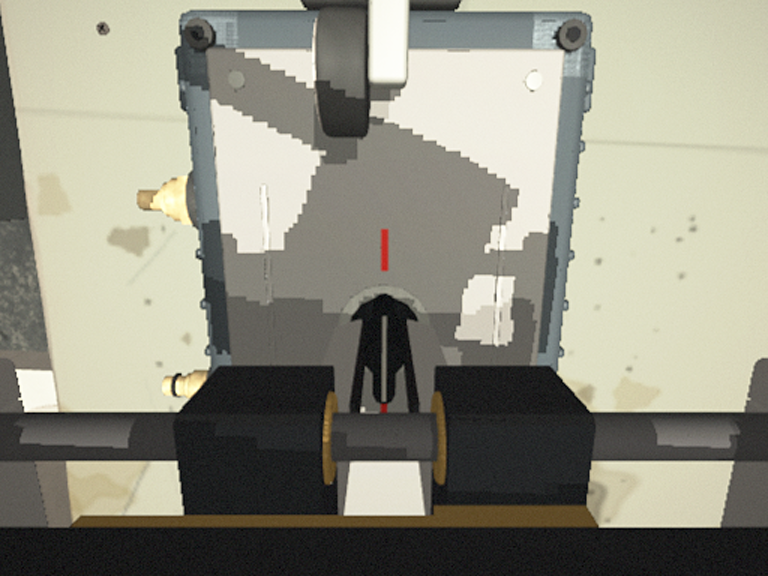

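View pics/w8c.png

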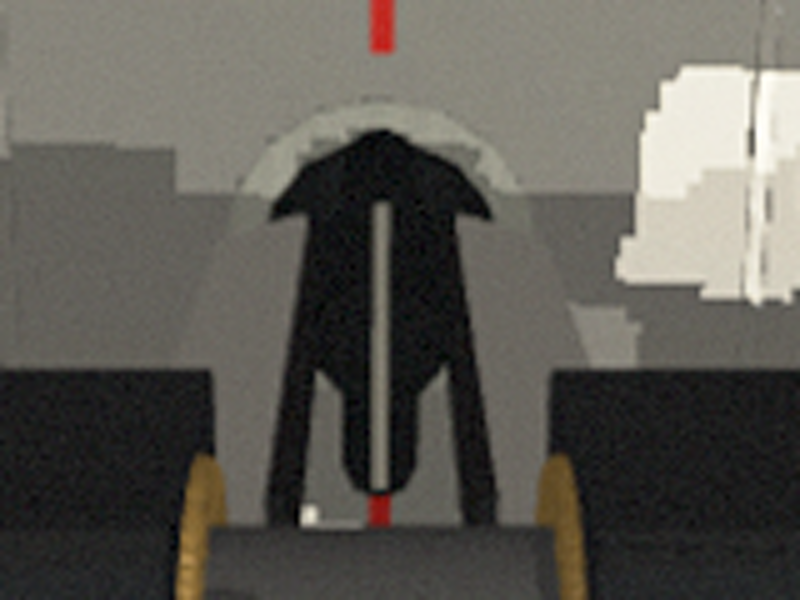

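>>> jog_arm --moves "0 0 0 0 3 0 0;0 0 0 0 6 0 0;0 0 0 0 9 0 0;0 0 0 0 11 0 0;0 0 0 0 11 0 0"

```text
time: 10.15
ee_pos: [549.8, -120.5, 82.4]
eef_rot: [-1.572, -0.03, 0.034]
force: [-11.3, -3.3, 19.0]
width: 15.6
```

```bash
cat > chk.py <<'E'
from h import *
import sys
n=sys.argv[1]
s=r.state();print(s["time"],s["ee_pos"],s["width"],s["force"],s["torque"])
w=r.grab_frame("wrist");np.savez(f"w{n}.npz",st=s,**w);save(w,f"pics/w{n}.png",s=1.5)
C=cloud(w,s);z=C[...,2]
th=np.radians(2);u=np.array([np.cos(th),np.sin(th)]);v=np.array([-np.sin(th),np.cos(th)])
d=C[...,:2]-np.array([550.3,-119.3]);a=d@u;b=d@v
m=(abs(a)<62)&(b>22)&(b<108)&(abs(z-79)<9)&(np.hypot(a,b)>25)
A=np.c_[a[m],b[m],np.ones(m.sum())];c=np.linalg.lstsq(A,z[m],rcond=None)[0]
for _ in range(3):
    k=abs(A@c-z[m])<1.5;c=np.linalg.lstsq(A[k],z[m][k],rcond=None)[0]
print("cover plane slope a,b rad, z at centre",c,k.sum())
# housing flange ref (50mm): strips outside cover
m=(abs(a)>80)&(abs(a)<92)&(b>0)&(b<90)&(abs(z-50)<8);print("housing z",np.median(z[m]),m.sum())
E
python3 chk.py 9
python3 - <<'E'
import sys;sys.argv=['',''];
from h import *
for n in ("8",):
    w=dict(np.load(f"w{n}.npz",allow_pickle=True));s=w["st"].item();C=cloud(w,s);z=C[...,2]
    d=C[...,:2]-np.array([550.3,-119.3]);a=d[...,0];b=d[...,1]
    m=(abs(a)<60)&(b>25)&(b<100)&(abs(z-80)<9);print("before cover z",np.median(z[m]))
    m=(abs(a)>80)&(abs(a)<92)&(b>0)&(b<90)&(abs(z-50)<8);print("housing z",np.median(z[m]),m.sum())
E
```

```text
10.15 [ 549.8140429  -120.54653877   82.3567255 ] 15.633240606444536 [-11.32372832  -3.25176679  18.99432711] [-0.49165135  1.89559845  0.01305791]
cover plane slope a,b rad, z at centre [ 1.11339793e-03 -1.27174074e-03  7.44758464e+01] 26145
housing z 50.205108241767334 4048
before cover z 81.84277072052232
housing z 50.19835100820555 3025
```

View pics/w9.png

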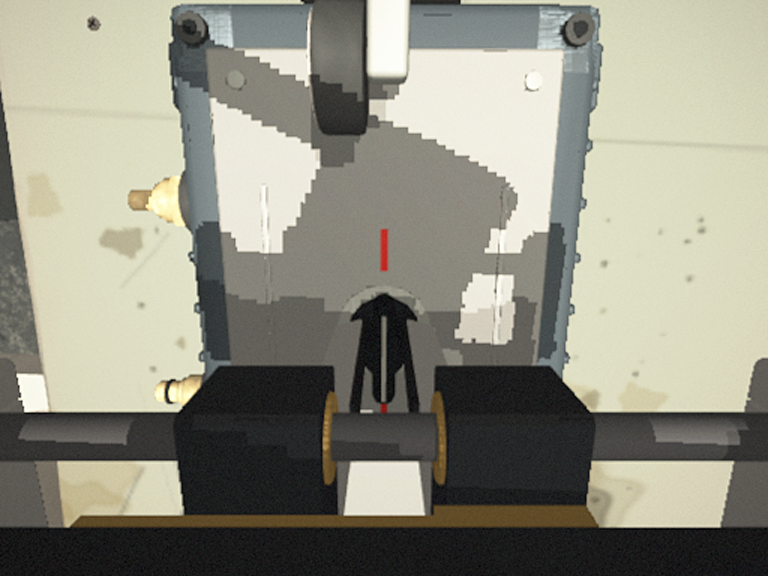

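>>> jog_arm --moves "0 0 0 -1 1.5 0 0;0 0 0 -1 2 0 0;0 0 0 -1 2 0 0;0 0 0 -1 2 0 0"

```text
time: 10.7
ee_pos: [549.8, -120.6, 82.3]
eef_rot: [-1.572, -0.032, 0.032]
force: [-11.0, -0.8, 26.8]
width: 15.5
```

```bash
python3 chk.py 10
python3 - <<'E'
from h import *
g=r.grab_frame("side");save(g,"pics/s10.png",(220,120,320,210),7)
E
```

```text
10.7 [ 549.81185302 -120.57367386   82.26607088] 15.526433157585828 [-10.98584314  -0.80182764  26.82036742] [-0.21832136  2.20256087  0.04952455]
cover plane slope a,b rad, z at centre [ 8.16705995e-04 -1.20695809e-03  7.44773745e+01] 26152
housing z 50.2000846446536 4031
```

View pics/s10.png

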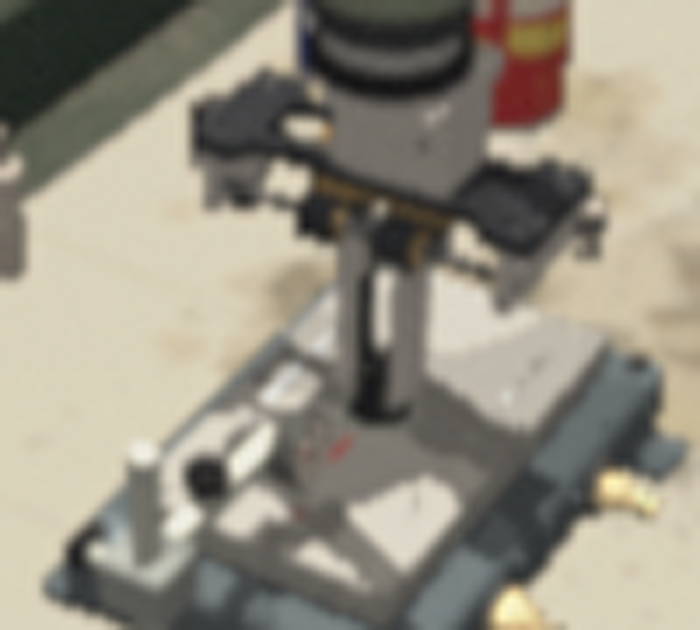

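View pics/w10.png

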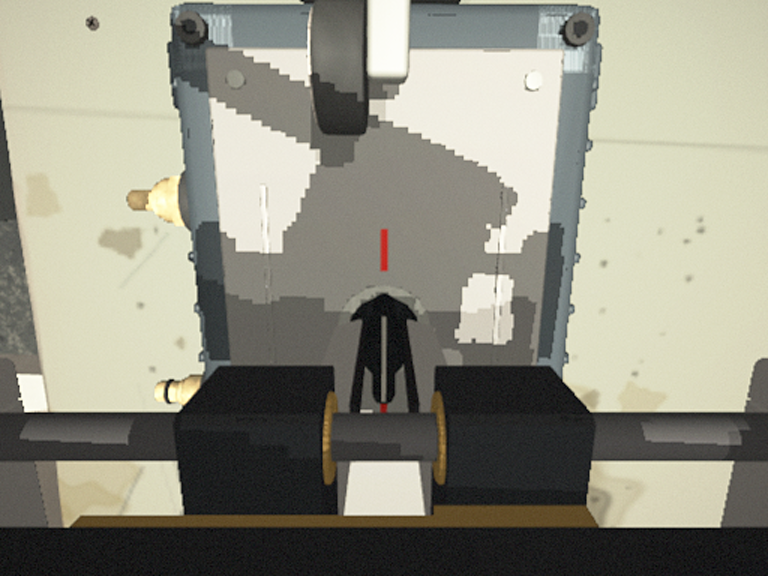

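Run:
```python
from h import *
print(r.hand_in()); s=r.state();print(s["time"],s["ee_pos"],s["force"])
```

```text
the job is handed in; nothing more can be done
None
the job is handed in; nothing more can be done
```

The job is handed in, at about 10.8 s of the 42 s allowed; I got no verdict back.

**What I did**
- **Gauge:** I pushed the knob down about 29 mm with the closed fingers and let go. The red band stood at the barrel's mouth, and I estimate the foot was pushed in about 14.5 mm.
- **Fastener:** I gripped it and turned it about 75° until the white line was in line with the red marks. I did not turn it on to lock.
- **Cover:** I pressed it home and was still holding the fastener and pressing when I handed in.

**Last checks**
- **Height:** the sheet's upper face measured 74.5 mm, about 4.3 mm above the frame after correcting with the housing's top. It did not sink further when I pressed harder, from 19 N to 27 N.
- **Level:** the tilt was under 0.002 rad.
- **Alignment:** the wing was still in line with the red marks, as far as the wrist picture shows.

**Disagreed or not checked**
- **Grip width:** the fingers closed at 16 mm instead of the wing's 9 mm, because they hold the round hub. The fastener still turned without slipping.
- **Side force:** about 11 N remained in x; a 1 mm correction hardly changed it.
- **Gauge reading:** I did not read the gauge with the cover home. By subtracting the cover's travel it should be about 5 mm.
- **Bystanders:** I touched none of them that I know of, but did not measure their positions again.

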